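# Take the toothed bar out of the jar clamp and set it in the drying tray

## Robot

A 7-joint arm with a two-finger parallel gripper is mounted at the origin on a cart in front of the work surface, level with it; the furniture and walls round the work are solid. World frame = base frame: x ahead of the robot, y to its left, z up, the work surface at z = 0. Lengths are in m, angles in rad, forces in N, time in s.
With the tool pointing down it reaches from about 0.4 to 0.9 m from the base axis. Payload 5.5 kg.
Tool frame: the origin (TCP) lies on the centre line of the jaws, within the pads' length; the fingertips stand 25 mm ahead of it and the grasp point (between the pads) lies 6 mm ahead of it (r.tips_ahead is the z of the fingertips in the tool frame, in m); z points along the fingers, y is the line along which they close (so a half turn about z gives the same grasp; the last joint's range is limited). The gripper opens to 92 mm and grips with 3 to 60 N. Pads are 19 mm wide; open, the fingers measure 130 mm over their backs; the gripper's body (75 mm by 190 mm) begins 47 mm behind the grasp point.
Start: joints at [-0.866, 0.501, -0.427, 1.55, 0.221, 1.138, -0.21], TCP at [0.278, 0.588, 0.252] pointing down, gripper open.
Joint ranges: [-2.88, 2.88], [-0.31, 2.03], [-1.54, 1.56], [0.2, 2.42], [-1.41, 4.55], [0.19, 2.02], [-2.57, 2.57]. Speed limits (rad/s): [2.57, 2.57, 3.14, 3.14, 3.14, 3.14, 3.14].

## Interface

Orientations are given as [roll, pitch, yaw] about the fixed x, y, z axes, in that order (R = Rz(yaw) Ry(pitch) Rx(roll)).
In Python, from bench import r gives the robot as it stands.
- The arm moves only by the shell command python3 -m handwheel 'ROWS' [OPENING] [FORCE]. ROWS is JSON, a list of rows, each a list of 4 numbers: the shift along the tool's x, y, z in mm, then the turn about the tool's z in rad. In form: [[x, y, z, spin], ...]. A call has 1 to 8 rows; each row shifts and turns the commanded pose from where the row before left it, along the tool's axes as they then stand; what a row does not reach is not made up. A row lasts 1/8 s, in which the tool goes at most 62.5 mm and 10.7 degrees, less where a joint would pass 70% of its speed; a pose out of reach is approached as far as the arm can. A call with a gripper value outside its range is refused whole. OPENING is the closure, from 0 (fully open) to 1 (shut), set as the call begins (- or left out, the last holds). The fingers move at their own pace and stop on an object; FORCE is the grip in N (left out, the last holds). Time passes only in rows, so rows that do not move let the fingers close. It gives the time, the measured TCP pose, the force, the opening and the grip force at its end, in the units of the state.
- r.get_state(): the state, without advancing time (a new reading comes with each control period).
- r.capture(name): name is "scene" or "side" or "wrist"; returns a dict with "image" (400x640x3 uint8, blue, green, red), "depth" (400x640 float32, m along the optical axis (not along the pixel's ray), 0 where there is no reading), "mtx" (3x3 intrinsics, pixels), "world_to_cam" (4x4, takes a point from world to camera coordinates); the wrist camera has in their place "hand_eye" (4x4, takes a point from camera to tool coordinates, whose origin is the TCP and whose axes are the flange's). Camera axes: x right, y up, looking along -z (the intrinsics and any distortion apply to the point x, -y, -z); pixel columns grow to the right and rows downward; lengths in m; the calibration is good to about 2 mm. A picture is of the moment at which its call begins: read the wrist's pose just before it.
- r.sign_off(): hands the job in; it is judged then, once.
Trained networks look in a picture, given as the dict that the camera call returned (one of the last four; its "shot" number tells which), for a name from the list of things; names that differ only in an ending like _2 or _b are one class to them, and where a whole thing is asked for, a point or a joint stands for the part that bears it (a point fixed in the world has none). Each returns a list of dicts, best first, with "conf" (0 to 1); they miss things now and then, are a little off and sometimes report something else, mostly with a low value. They report only what shows in the picture. A call takes as long as a camera call. They do not tell look-alikes from the thing itself.
- r.search_frame(picture, name): "point" ([x, y, z] in m, in the coordinates of the camera as it stood for that picture, good to about 4 mm: the middle of the surface that is visible of it).
- r.regions_of(picture, name): "pixels" (400x640 bool, what is visible of it).
The state is a dict: "clock": time; "joint_positions": joint angles; "dq": joint speeds; "tau": joint torques, N m; "eef_pos": TCP position; "tcp_rot": TCP orientation; "ft_force": force on the tool from outside, world axes, zero at the start; "ft_torque": the same for the moment, N m; "width": opening from 0.0 (shut) to 1.0 (fully open); "finger_force": force on a finger pad.
Only numpy, scipy, OpenCV 4.12 (cv2) and the standard library are available. Lean on these libraries where they do the work, as an engineer would, in place of code of your own. Each camera call takes 0.05 s, during which the arm holds its last target. There are 200 camera calls.

## Task

Take the toothed bar out of the jar clamp: slide the blue-knobbed keeper bolt right back off the pawl, swing the yellow-tabbed pawl well up so that it stays up, then draw the bar straight out by its red handle and lay it down flat on the bare hob in front of the clamp and let go. Then take it again by its bare toothed middle and lower it into the green tray, red handle in the grey walled bay and the bar lying flat on the tray's floor. Do not shift or tip the honey jar standing in the clamp, the pepper mill, the tumbler or the sauce bottle.

Things in the scene. Friction and masses are not known exactly. Their poses are not given: they have to be found in the camera images.
- clamp: Jar clamp, fixed: pale wooden board 235 x 100 x 10 mm, an aluminium guide at one end, a wooden jaw 70 mm high at the other. Origin: underside of the board below the middle of the guide. x runs along the toothed bar from guide (x = -35 to 35 mm) to jaw (181 to 200), z up; board x = -35 to 200. The bar is drawn out along -x, onto the hob.
- guide_top (a point): Top of the guide, above the clamp's origin (axes as clamp). Inside it is 22 mm wide, floor 14 mm above the board's underside. Straps over the bar reach z = 46 mm of the clamp, pivot ears z = 68 (x = -28 to -12, y = -17 to 17), the bolt's block z = 66 (x = -9 to 9, y = 17 to 43). Worktop: hob z = 0; sink counter 3 mm lower; between them the hob rim, world y = -0.04 to -0.01, 22 mm high.
- keeper (a joint): Keeper bolt, steel, 10 x 69 x 8 mm with an upright blue knob; slides along clamp +y. 0 = fully across the top of the pawl (pawl cannot rise), clear of the pawl from about 0.020 on, stop at 0.036 m (fully back). Friction about 2 N; stays where it is left.
- keeper_knob (a point): Middle of the part of the blue knob to take: upright cylinder 12 mm in diameter, 32 mm tall (point 14 mm below its top, 86 mm above the board's underside; the bolt's top lies 18 mm below the point). Moves with the bolt; axes as the clamp's.
- pawl (a joint): Ratchet pawl, hinged across the bar. 0 = down, nose between the bar's teeth, 1.2 rad = stop, fully up. From about 0.3 rad the nose is clear of the teeth. A stiff hinge: it stays where it is left (about 2 N at the tab).
- pawl_tab (a point): Middle of the grip part of the yellow upright tab at the free end of the pawl: the tab is 14 mm (along the bar) x 12 mm (across) x 36 mm tall, this point 14 mm below its top, 80 mm above the board's underside when down. Turns with the pawl.
- pawl_hinge (a point): Point on the pawl's hinge axis (at clamp x = -20, y = 0, z = 60 mm). The axis is along clamp y; with the pawl down the tab's grip point lies 49 mm towards +x of the clamp and 20 mm above it, and swings up and back towards clamp -x, over the hinge.
- bar_mid (a point): Centre of the toothed bar (half-way up): steel, 18 mm wide, 16 mm high plus 7 mm saw teeth on top, 200 mm long, about 0.2 kg; x along it from handle to nose, z up. Handle x = -100 to -78 mm, neck to -44, teeth to +75, nose end +100. Flat underside 11.5 mm below. In the clamp it starts about 8 mm to +x of the clamp's origin, underside at clamp z = 14 mm.
- bar_handle (a point): Centre of the bar's red handle block, 22 mm (along) x 44 mm (across) x 34 mm high, underside level with the bar's; 89 mm from bar_mid towards bar -x, 5.5 mm higher. Axes as bar_mid.
- bar_nose (a point): Centre of the end face of the bar's nose (100 mm from bar_mid towards bar +x).
- bar: The toothed bar as a whole; origin on its underside, 11.5 mm below bar_mid.
- tray: Green drying tray, fixed on the counter: floor 228 x 124 mm, 6 mm thick, rim up to 15 mm, at its -x end a grey T-shaped bay, walls up to z = 51 mm: pocket x = -108 to -72 mm, 56 wide, for the handle; slot x = -72 to -32, 30 wide, for the neck. Beyond, open floor to x = 108, 116 wide. Origin: underside, below tray_mid. No room for fingers in the bay.
- tray_mid (a point): Where bar_mid belongs when the bar lies in the tray (17.5 mm above the tray's underside); axes as the tray: bar x along tray x.
- tray_bay (a point): Where bar_handle belongs: in the bay, 89 mm from tray_mid towards tray -x.
- jar_mid (a point): Centre of the honey jar (dark lid), 65 mm in diameter, 86 mm tall, standing loose on the clamp's board; leave alone.
- mill_mid (a point): Centre of the wooden pepper mill, 58 mm in diameter, 170 mm tall, loose; leave alone.
- glass_mid (a point): Centre of the clear tumbler, 81 mm in diameter, 92 mm tall, loose; leave alone.
- sauce_mid (a point): Centre of the sauce bottle with yellow cap, 48 mm in diameter, 183 mm tall, loose; leave alone.
Not all that is in view belongs to the job. Leave any orange look-alike of the part that bears jar_mid alone.

How it is judged:
On the way, in this order (a step that is already met when the one before it is completed fails the run):
1. the keeper bolt is slid back clear of the pawl (value of joint keeper above 0.024 m), for 0.2 s.
2. the pawl is swung up clear of the teeth (value of joint pawl above 0.5 rad), for 0.2 s.
3. the bar is drawn right out of the guide (x of bar_nose in the frame of clamp below -0.037 m), for 0.1 s.
4. the bar lies flat on the hob, out of clamp and tray, let go and at rest (x of bar_nose in the frame of clamp below -0.037 m and height (world z) of bar_mid below 0.02 m and contact force between bar and tray below 0.05 N and angle between bar_mid's own z axis and vertical below 0.08 rad and linear speed of bar below 0.02 m/s and contact force between the fingers and bar below 0.1 N), for 0.3 s.
At the end, for the whole second after the job is handed in: The bar lies flat in the tray (within 0.08 rad), let go and at rest, its centre and its handle each within 15 mm of where they belong (handle in the bay); the jar, mill, tumbler and sauce bottle still stand upright (within 0.2 rad), not shifted by more than 25 mm at any time (distance between bar_mid and tray_mid below 0.015 m and distance between bar_handle and tray_bay below 0.015 m and angle between bar_mid's own z axis and vertical below 0.08 rad and linear speed of bar below 0.02 m/s and contact force between the fingers and bar below 0.1 N and angle between each of jar_mid, mill_mid, glass_mid, sauce_mid's own z axis and vertical below 0.2 rad); the robot touches nothing.
It fails at once if the honey jar in the clamp is shifted by more than 25 mm or tipped (distance of jar_mid from where it was at the start of the episode above 0.025 m or angle between jar_mid's own z axis and vertical above 0.35 rad).
It fails at once if the pepper mill is shifted by more than 25 mm or tipped (distance of mill_mid from where it was at the start of the episode above 0.025 m or angle between mill_mid's own z axis and vertical above 0.35 rad).
It fails at once if the tumbler is shifted by more than 25 mm or tipped (distance of glass_mid from where it was at the start of the episode above 0.025 m or angle between glass_mid's own z axis and vertical above 0.35 rad).
It fails at once if the sauce bottle is shifted by more than 25 mm or tipped (distance of sauce_mid from where it was at the start of the episode above 0.025 m or angle between sauce_mid's own z axis and vertical above 0.35 rad).
It also fails if it takes over 72 s, if anything falls off the work surface, if the arm or the gripper's body presses on something with over 40 N, if the wrist force passes 120 N, or if a joint passes its speed limit or range.

## Working session

There is one attempt and no reset: what is moved stays moved. The work goes in short steps, Python scripts to look and compute and a shell command to move; the robot and the scene stay as the last step left them, time stands still between calls to the robot, and variables do not carry over. Pictures are saved under pics/ and viewed, at most 10 in all, crops included, and the job is handed in when it is done.

```bash
mkdir -p pics; ls
cat > h.py <<'E'
import numpy as np, cv2
from bench import r
from scipy.spatial.transform import Rotation as R
def T_tool(s=None):
    s=s or r.get_state(); T=np.eye(4); T[:3,:3]=R.from_euler('xyz',s['tcp_rot']).as_matrix(); T[:3,3]=s['eef_pos']; return T
def cam(name):
    T=T_tool(); p=r.capture(name)
    p['c2w']=T@np.array(p['hand_eye']) if name=='wrist' else np.linalg.inv(p['world_to_cam'])
    return p
def w(p,pt): return (p['c2w']@np.append(pt,1))[:3]
def cloud(p,mask):
    v,u=np.nonzero(mask&(p['depth']>0)); d=p['depth'][v,u]; K=np.array(p['mtx'])
    c=np.stack([(u-K[0,2])/K[0,0]*d,-(v-K[1,2])/K[1,1]*d,-d,np.ones_like(d)])
    return (p['c2w']@c)[:3].T
def find(p,names):
    for n in names:
        for o in r.search_frame(p,n)[:3]: print(n,np.round(w(p,o['point']),4),round(o['conf'],2))
E
python3 - <<'E'
from h import *
s=r.get_state(); print(s['clock'],s['eef_pos'],s['tcp_rot'],r.tips_ahead,s['width'])
N=['clamp','keeper_knob','pawl_tab','guide_top','bar_handle','bar_mid','bar_nose','tray','tray_mid','tray_bay','jar_mid','mill_mid','glass_mid','sauce_mid']
for c in ('scene','side'):
    p=cam(c); cv2.imwrite(f'pics/{c}0.png',p['image']); print(c); find(p,N)
print(r.get_state()['clock'])
E
```

```text
pics
0.0 [0.27772089 0.58698822 0.25071212] [-3.13970603e+00 -2.63759433e-05  2.69982610e+00] 0.025 0.9987460470381478
scene
clamp [0.5726 0.2734 0.0089] 0.61
guide_top [ 0.4878 -0.2168  0.0052] 0.6
bar_mid [0.5713 0.2736 0.0102] 0.61
tray [ 0.4896 -0.2179  0.0068] 0.74
tray_mid [ 0.4912 -0.2146  0.0011] 0.67
tray_mid [0.4995 0.0778 0.0764] 0.54
tray_bay [ 0.4902 -0.2153 -0.0009] 0.57
jar_mid [0.4565 0.4121 0.0848] 0.91
glass_mid [0.4967 0.0769 0.0757] 0.91
sauce_mid [0.7744 0.1055 0.1009] 0.7
side
clamp [0.5817 0.373  0.0251] 0.9
pawl_tab [0.6085 0.3    0.0691] 0.43
pawl_tab [0.5805 0.3731 0.0218] 0.3
guide_top [0.5795 0.3705 0.0205] 0.83
bar_handle [0.6124 0.2511 0.0437] 0.75
bar_mid [0.6179 0.2482 0.0363] 0.75
bar_nose [0.6164 0.2492 0.0359] 0.55
tray [ 0.577  -0.2404  0.0045] 0.56
tray [0.5049 0.0855 0.0635] 0.5
tray_mid [ 0.582  -0.2375  0.0011] 0.84
tray_bay [ 5.832e-01 -2.369e-01 -2.000e-04] 0.7
tray_bay [0.7736 0.1045 0.0913] 0.19
jar_mid [0.5932 0.427  0.0902] 0.83
jar_mid [0.4692 0.4311 0.0605] 0.63
mill_mid [ 0.6226 -0.3052  0.0724] 0.6
glass_mid [0.5075 0.0864 0.0609] 0.78
1.5
```

View pics/scene0.png

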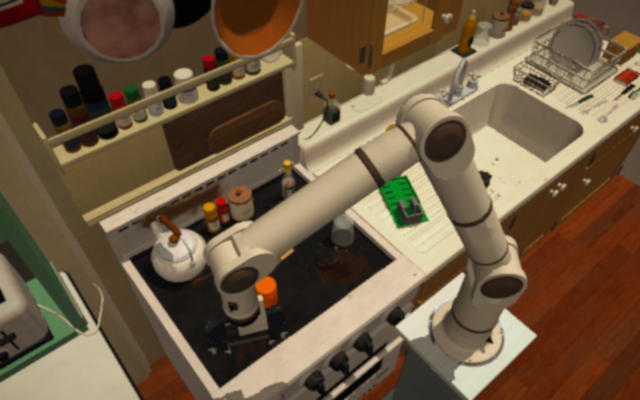

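View pics/side0.png

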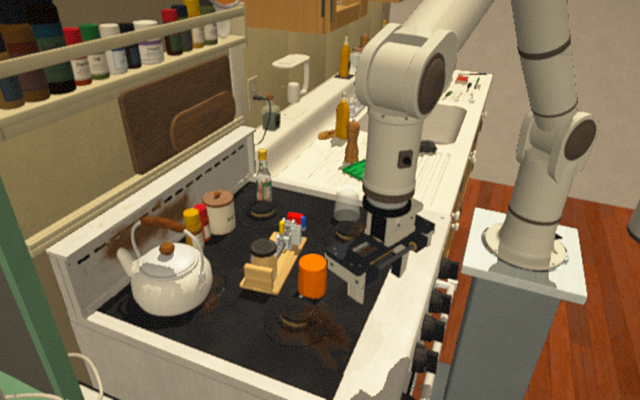

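```bash
python3 -m handwheel '[[-40,-60,0,0.18],[-40,-60,0,0.18],[-40,-60,0,0.18],[-30,-30,-20,0.18],[0,0,-20,0.18],[0,0,-20,0.13]]'
python3 - <<'E'
from h import *
p=r.capture('wrist'); print(np.round(p['hand_eye'],3)); print(np.round(p['mtx'],1)); print(r.get_state()['joint_positions'])
E
```

```text
clock: 2.25
eef_pos: [0.2634, 0.3601, 0.3128]
tcp_rot: [3.141, -0.001, 1.664]
ft_force: [1.0, 0.0, 0.3]
width: 0.996
finger_force: 0.0
[[ 0.     0.962  0.273  0.074]
 [ 1.     0.    -0.001 -0.   ]
 [-0.001  0.273 -0.962 -0.132]
 [ 0.     0.     0.     1.   ]]
[[330.    0.  320.5]
 [  0.  330.  200. ]
 [  0.    0.    1. ]]
[-0.71307787  0.04546367 -0.29540252  1.96005702  0.01546111  1.1328358
 -0.92537084]
```

```bash
python3 -m handwheel '[[-15,60,-5,0],[-15,60,10,0],[-15,60,15,0],[-15,60,15,0],[-15,60,15,0],[-15,33,10,0],[0,0,0,0]]'
cat >> h.py <<'E'
def colour(p,which,zmin=-.01,zmax=.3,box=None):
    h,s,v=[a.astype(int) for a in cv2.split(cv2.cvtColor(p['image'],cv2.COLOR_BGR2HSV))]
    m={'red':((h<6)|(h>172))&(s>150)&(v>60),'blue':(h>100)&(h<130)&(s>120)&(v>50),'yellow':(h>20)&(h<34)&(s>130)&(v>110),'green':(h>45)&(h<80)&(s>120)}[which]
    m=cv2.morphologyEx(m.astype(np.uint8),cv2.MORPH_OPEN,np.ones((2,2)))>0
    return m
def blob(p,which):
    n,l,st,c=cv2.connectedComponentsWithStats(colour(p,which).astype(np.uint8))
    for i in range(1,n):
        if st[i,4]>25:
            q=cloud(p,l==i); 
            if len(q): print(which,st[i,4],np.round(c[i]),'med',np.round(np.median(q,0),4),'lo',np.round(np.percentile(q,3,axis=0),4),'hi',np.round(np.percentile(q,97,axis=0),4))
E
python3 - <<'E'
from h import *
p=cam('wrist'); cv2.imwrite('pics/w1.png',p['image'])
find(p,['guide_top','keeper_knob','pawl_tab','bar_handle','jar_mid','glass_mid'])
for c in ('red','blue','yellow'): blob(p,c)
np.save('w1.npy',p,allow_pickle=True)
E
```

```text
clock: 3.18
eef_pos: [0.6025, 0.3011, 0.2497]
tcp_rot: [-3.14, 0.003, 1.667]
ft_force: [-0.9, 0.5, 0.7]
width: 0.998
finger_force: 0.0
guide_top [0.5989 0.3361 0.0038] 0.8
guide_top [0.5882 0.2676 0.0675] 0.43
keeper_knob [0.5895 0.2672 0.0645] 0.76
keeper_knob [0.6011 0.3343 0.0135] 0.18
pawl_tab [0.6159 0.2815 0.0658] 0.92
pawl_tab [0.6005 0.4138 0.0938] 0.35
bar_handle [0.6125 0.3127 0.0281] 0.68
jar_mid [0.4837 0.4082 0.0815] 0.77
jar_mid [0.6058 0.4137 0.0933] 0.75
jar_mid [0.5977 0.3346 0.0066] 0.51
glass_mid [0.5189 0.0969 0.0201] 0.82
red 2984 [584. 170.] med [0.8299 0.3424 0.0993] lo [0.8213 0.3239 0.0378] hi [0.9056 0.3579 0.1059]
red 518 [334. 268.] med [0.6227 0.1991 0.041 ] lo [ 0.6001  0.1899 -0.    ] hi [0.6511 0.3328 0.3029]
blue 253 [280. 225.] med [0.5666 0.266  0.0958] lo [ 0.5564  0.2164 -0.002 ] hi [0.5719 0.2695 0.1   ]
yellow 1399 [623. 117.] med [0.8278 0.3882 0.1193] lo [0.815  0.374  0.1179] hi [0.8408 0.4046 0.1206]
yellow 166 [333. 194.] med [0.6135 0.2986 0.0926] lo [0.6084 0.2829 0.0298] hi [0.6239 0.3047 0.0941]
```

View pics/w1.png

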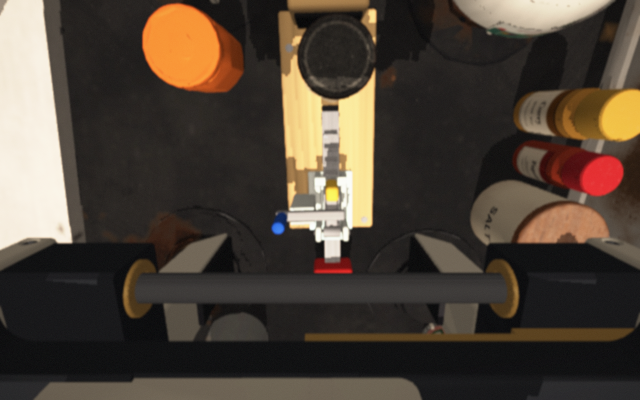

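Run:
```python
from h import *
p=np.load('w1.npy',allow_pickle=True).item()
im=p['image'].astype(int); q=cloud(p,np.ones((400,640),bool)); v,u=np.nonzero(p['depth']>0); bgr=im[v,u]
m=(q[:,2]>.004)&(q[:,2]<.016)&(abs(q[:,0]-.6)<.09)&(q[:,1]>.22)&(q[:,1]<.5)&(bgr[:,2]>120)&(bgr[:,2]-bgr[:,0]>40)
b=q[m]; print(len(b),np.median(b[:,2]))
bins=np.arange(.27,.43,.008); L=[];Rr=[];Y=[]
for y in bins:
    s=b[abs(b[:,1]-y)<.004]
    if len(s)>20: Y.append(y);L.append(np.percentile(s[:,0],1.5));Rr.append(np.percentile(s[:,0],98.5))
Y=np.array(Y);print(np.round(L,4),np.round(Rr,4))
k=np.polyfit(Y,(np.array(L)+Rr)/2,1); print(k,np.polyfit(Y,L,1),np.polyfit(Y,Rr,1)); yaw=np.pi/2+np.arctan(-k[0]); print('yaw',yaw,'ymin',np.percentile(b[:,1],.5))
c=[0.6135,.2986]; xd=np.array([np.cos(yaw),np.sin(yaw)]); print('origin from tab',c-.029*xd,'from board', np.polyval(k,.27))
for nm,pt in (('knob',[.5656,.266]),('handle',[.6227,.199])):
    d=np.array(pt)-(c-.029*xd); print(nm,d@xd,d@[-xd[1],xd[0]])
```

```text
9206 0.009064121862930485
[0.5667 0.566  0.5654 0.565  0.5636 0.5632 0.5614 0.5604 0.56   0.5586
 0.5578 0.5572 0.5557 0.5552 0.5537 0.5521 0.5513 0.5508 0.5503 0.549 ] [0.6664 0.665  0.6637 0.6623 0.6613 0.6596 0.6586 0.6587 0.6573 0.6564
 0.6551 0.6541 0.6526 0.6518 0.6517 0.6514 0.6503 0.6493 0.6483 0.5648]
[-0.19475265  0.6724378 ] [-0.12117915  0.60010053] [-0.26832615  0.74477506]
yaw 1.763141305464726 ymin 0.23425390089579654
origin from tab [0.61904367 0.2701348 ] from board 0.6198545795695458
knob 0.006157806715097498 0.05324851365000863
handle -0.07052192568367817 0.010009311075814932
```

```bash
python3 -m handwheel '[[-32,-40,0,-0.026],[0,0,-0,0],[0,0,50,0],[0,0,50,0],[0,0,40,0],[0,0,12,0],[0,0,0,0]]' 0.5 15 && python3 -m handwheel '[[0,0,0,0],[0,0,0,0],[0,0,0,0]]' 0.95 15
```

```text
clock: 4.4
eef_pos: [0.5637, 0.2693, 0.1008]
tcp_rot: [-3.142, -0.0, 1.696]
ft_force: [0.6, -0.4, 0.1]
width: 0.499
finger_force: 0.0
clock: 4.78
eef_pos: [0.5642, 0.269, 0.1017]
tcp_rot: [3.14, -0.001, 1.696]
ft_force: [-0.4, -0.1, -0.1]
width: 0.225
finger_force: 0.0
```

```bash
python3 -m handwheel '[[-3,0,1,0],[0,0,0,0],[0,0,0,0]]' 0.95 15
python3 - <<'E'
from h import *
p=cam('wrist'); blob(p,'blue'); blob(p,'yellow'); cv2.imwrite('pics/w2.png',p['image'])
E
```

```text
clock: 5.15
eef_pos: [0.5645, 0.2668, 0.1004]
tcp_rot: [3.14, -0.001, 1.696]
ft_force: [1.2, 2.3, 5.0]
width: 0.125
finger_force: 15.0
blue 594 [321. 261.] med [0.5643 0.2688 0.0866] lo [0.5592 0.2657 0.0721] hi [0.5699 0.297  0.152 ]
yellow 1187 [426. 209.] med [0.6088 0.3005 0.0896] lo [0.6061 0.2938 0.065 ] hi [0.6166 0.3058 0.0937]
```

```bash
python3 -m handwheel '[[0,-10,0,0],[0,-10,0,0],[0,-10,0,0],[0,-5,0,0],[0,0,0,0]]'
```

```text
clock: 5.82
eef_pos: [0.5303, 0.2626, 0.1004]
tcp_rot: [3.138, -0.002, 1.696]
ft_force: [3.7, 5.0, 2.2]
width: 0.122
finger_force: 15.0
```

```bash
python3 -m handwheel '[[0,0,0,0],[0,0,0,0],[0,0,0,0],[0,0,-25,0],[0,0,-20,0],[12,40,0,0],[13,45,0,0],[0,0,0,0]]' 0.55
python3 - <<'E'
from h import *
p=cam('wrist'); blob(p,'blue'); blob(p,'yellow')
E
```

```text
clock: 6.82
eef_pos: [0.6126, 0.2971, 0.1437]
tcp_rot: [3.141, -0.0, 1.695]
ft_force: [-0.6, -0.8, -0.4]
width: 0.446
finger_force: 0.0
yellow 409 [322. 222.] med [0.6126 0.3047 0.0902] lo [0.6079 0.2946 0.0648] hi [0.6183 0.3058 0.0937]
```

```bash
python3 -m handwheel '[[0,0,28,0],[0,0,27,0],[0,0,0,0],[0,0,0,0]]' && python3 -m handwheel '[[0,0,0,0],[0,0,0,0],[0,0,0,0],[0,0,0,0],[0,0,0,0]]' 0.95 20
```

```text
clock: 7.38
eef_pos: [0.6102, 0.2967, 0.0904]
tcp_rot: [3.141, -0.0, 1.696]
ft_force: [1.3, 0.2, 1.1]
width: 0.448
finger_force: 0.0
clock: 8.0
eef_pos: [0.6126, 0.2971, 0.0905]
tcp_rot: [3.137, -0.001, 1.695]
ft_force: [5.6, 0.4, -0.2]
width: 0.126
finger_force: 20.0
```

```bash
python3 -m handwheel '[[-5.8,0,-9.3,0],[-7.6,0,-7.9,0],[-9,0,-6.2,0],[-10.1,0,-4.4,0],[-10.7,0,-2.2,0],[0,0,0,0]]'
```

```text
clock: 8.75
eef_pos: [0.6178, 0.2552, 0.1216]
tcp_rot: [3.137, -0.002, 1.695]
ft_force: [2.9, 2.8, 6.4]
width: 0.133
finger_force: 20.0
```

```bash
python3 -m handwheel '[[0,0,0,0],[0,0,0,0],[0,0,0,0],[0,0,-30,0],[0,0,-30,0],[-32,0,-10,0],[-33,0,0,0],[0,0,0,0]]' 0.1
python3 - <<'E'
from h import *
p=cam('wrist'); blob(p,'blue'); blob(p,'yellow'); blob(p,'red'); cv2.imwrite('pics/w3.png',p['image']); find(p,['bar_handle','glass_mid','sauce_mid','pawl_tab','bar_nose'])
E
```

```text
clock: 9.75
eef_pos: [0.6245, 0.1846, 0.1892]
tcp_rot: [-3.141, 0.003, 1.69]
ft_force: [0.7, -0.1, 0.1]
width: 0.89
finger_force: 0.0
blue 455 [198.  89.] med [0.5345 0.2592 0.0936] lo [ 0.4971  0.2514 -0.0013] hi [0.5367 0.2645 0.0996]
yellow 1018 [325.  92.] med [0.617  0.2662 0.116 ] lo [0.6113 0.2515 0.1031] hi [0.6232 0.2818 0.1229]
red 1417 [626.  31.] med [0.8224 0.3334 0.0634] lo [0.8194 0.3204 0.0536] hi [0.8367 0.3522 0.0732]
red 31 [573.  25.] med [0.8223 0.3491 0.0073] lo [0.8208 0.3461 0.0047] hi [0.8259 0.3538 0.0107]
red 199 [568.  49.] med [0.8223 0.3309 0.0069] lo [0.8195 0.3205 0.0028] hi [0.8369 0.3437 0.0111]
red 725 [326. 182.] med [0.6287 0.1995 0.044 ] lo [ 0.6062  0.1661 -0.0021] hi [0.6549 0.2043 0.0474]
bar_handle [0.6213 0.2101 0.0331] 0.94
glass_mid [0.5447 0.0629 0.0475] 0.84
sauce_mid [0.6098 0.2834 0.0061] 0.15
pawl_tab [0.6174 0.2691 0.1155] 0.74
bar_nose [0.6238 0.21   0.0336] 0.67
```

View pics/w3.png

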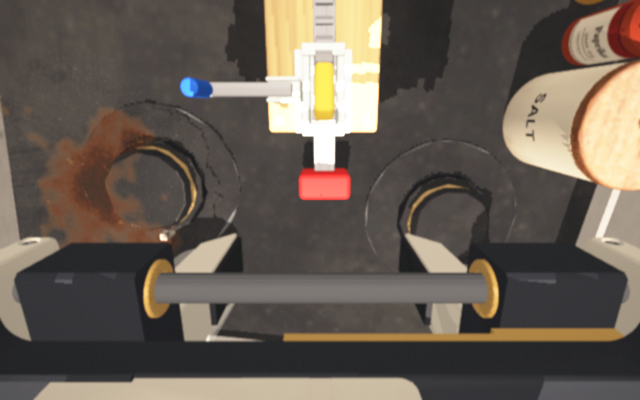

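Run:
```python
from h import *
p=cam('wrist'); m=colour(p,'red'); m[:,:280]=0; m[:,370:]=0; q=cloud(p,m); print(np.histogram(q[:,2],bins=np.arange(-.01,.07,.006)))
t=q[(q[:,2]>.044)&(q[:,2]<.056)]; print(np.percentile(t,[2,50,98],axis=0)); f=q[(q[:,2]>.02)&(q[:,2]<.04)];print(np.percentile(f,[2,50,98],axis=0))
e=q[(q[:,2]>.02)]; r2=cv2.minAreaRect(e[:,:2].astype(np.float32)*1000); print(r2)
```

```text
(array([  0, 147,   0,   0,   4,  34,  30,  56,  97, 371,   0,   0,   0]), array([-0.01 , -0.004,  0.002,  0.008,  0.014,  0.02 ,  0.026,  0.032,
        0.038,  0.044,  0.05 ,  0.056,  0.062,  0.068]))
[[0.60554434 0.18041752 0.04413031]
 [0.62412757 0.19887217 0.04595194]
 [0.64784358 0.20348758 0.04773009]]
[[0.606237   0.19938801 0.02039183]
 [0.62309022 0.20202062 0.03278245]
 [0.64584628 0.20455179 0.03895966]]
((626.9241333007812, 192.16934204101562), (43.433895111083984, 21.382606506347656), 6.794221878051758)
```

```bash
python3 -m handwheel '[[5,3,0,0],[0,0,50,0],[0,0,50,0],[0,0,45,0],[0,0,0,0],[0,0,0,0]]' && python3 -m handwheel '[[0,0,0,0],[0,0,0,0],[0,0,0,0],[0,0,0,0]]' 0.95 40
```

```text
clock: 10.85
eef_pos: [0.6274, 0.1956, 0.046]
tcp_rot: [3.14, -0.001, 1.696]
ft_force: [-0.2, 0.4, 1.3]
width: 0.895
finger_force: 0.0
clock: 11.35
eef_pos: [0.6264, 0.1947, 0.045]
tcp_rot: [3.141, -0.0, 1.696]
ft_force: [0.2, -0.3, -1.5]
width: 0.516
finger_force: 0.0
```

Run:
```python
from h import *
for c in ('scene','side'):
    p=cam(c); cv2.imwrite(f'pics/{c}2.png',p['image'])
    cc=p['c2w'][:3,3]; print(c,np.round(cc,3))
    for n,top in (('glass_mid',.092),('sauce_mid',.183)):
        for o in r.regions_of(p,n)[:2]:
            m=o['pixels']; v,u=np.nonzero(m); q=cloud(p,m)
            # top-edge ray: intersect mask top with plane z=top
            K=np.array(p['mtx']); print(n,round(o['conf'],2),m.sum(),'u',u.min(),u.max(),'v',v.min(),v.max(), 'zmax',np.percentile(q[:,2],98))
            def ray(uu,vv,z):
                d=p['c2w'][:3,:3]@np.array([(uu-K[0,2])/K[0,0],-(vv-K[1,2])/K[1,1],-1]); return np.round((cc+d*(z-cc[2])/d[2])[:2],4)
            print('  bottom',ray(np.median(u[v>=v.max()-1]),v.max()+.5,0),'top',ray(np.median(u[v<=v.min()+1]),v.min()-.5,top),'cloud',np.round(np.percentile(q[q[:,2]>.02],[5,50,95],axis=0),3).tolist())
```

```text
scene [-0.273  0.826  1.433]
glass_mid 0.86 572 u 332 352 v 214 245 zmax 0.09746924776456774
  bottom [0.4837 0.0815] top [0.5392 0.0411] cloud [[0.476, 0.041, 0.029], [0.498, 0.075, 0.083], [0.534, 0.099, 0.096]]
side [0.152 1.174 0.753]
glass_mid 0.79 828 u 334 359 v 184 220 zmax 0.09307397531766226
  bottom [0.5094 0.0943] top [0.5246 0.0292] cloud [[0.476, 0.045, 0.024], [0.502, 0.086, 0.067], [0.537, 0.099, 0.092]]
glass_mid 0.62 1366 u 343 410 v 158 194 zmax 0.04915648289802213
  bottom [ 0.4209 -0.1178] top [ 0.532 -0.17 ] cloud [[0.391, -0.226, 0.023], [0.432, -0.181, 0.038], [0.476, -0.153, 0.049]]
sauce_mid 0.84 454 u 255 271 v 148 199 zmax 0.18350855947832642
  bottom [0.804  0.0926] top [0.7867 0.0805] cloud [[0.759, 0.083, 0.056], [0.775, 0.105, 0.113], [0.799, 0.118, 0.182]]
```

View pics/side2.png

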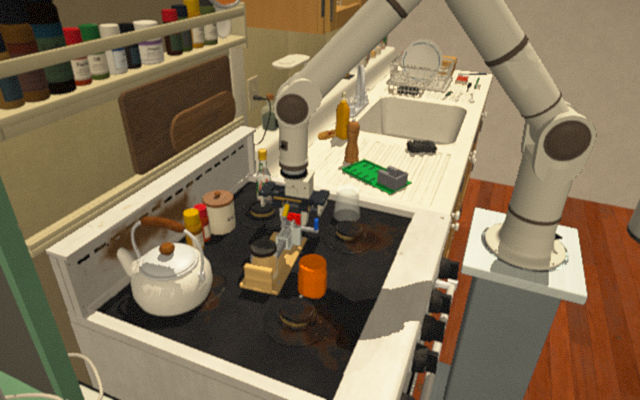

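```bash
python3 -m handwheel '[[0,0,0,0],[-2,0,-5,0],[0,0,-5,0],[0,0,0,0]]' 0.3 && python3 -m handwheel '[[0,0,0,0],[0,0,0,0],[0,0,0,0],[0,0,0,0],[0,0,0,0]]' 0.95 60
```

```text
clock: 12.15
eef_pos: [0.6271, 0.1929, 0.0553]
tcp_rot: [3.14, -0.0, 1.696]
ft_force: [1.0, -0.3, -0.1]
width: 0.701
finger_force: 0.0
clock: 12.78
eef_pos: [0.6264, 0.1927, 0.0544]
tcp_rot: [-3.141, 0.0, 1.696]
ft_force: [0.2, -0.1, -0.8]
width: 0.47
finger_force: 60.0
```

```bash
python3 -m handwheel '[[-10,0,0,0],[-20,0,0,0],[-20,0,0,0],[-20,0,0,0],[0,0,0,0]]'
```

```text
clock: 13.4
eef_pos: [0.6358, 0.1185, 0.0545]
tcp_rot: [-3.141, 0.002, 1.691]
ft_force: [0.3, -0.6, -2.1]
width: 0.478
finger_force: 60.0
```

```bash
python3 -m handwheel '[[-20,0,0,0],[-22,0,0,0],[-22,0,0,0],[-20,0,0,0],[0,0,0,0],[0,0,0,0]]'
python3 - <<'E'
from h import *
p=cam('wrist'); find(p,['bar_nose','bar_handle']); cv2.imwrite('pics/w4.png',p['image'])
E
```

```text
clock: 14.15
eef_pos: [0.6455, 0.0407, 0.0544]
tcp_rot: [-3.141, -0.001, 1.696]
ft_force: [0.4, 0.3, -2.1]
width: 0.473
finger_force: 60.0
bar_nose [0.6395 0.0908 0.0269] 0.6
bar_nose [0.76   0.0966 0.0411] 0.53
bar_handle [0.6388 0.0885 0.0287] 0.83
```

View pics/w4.png

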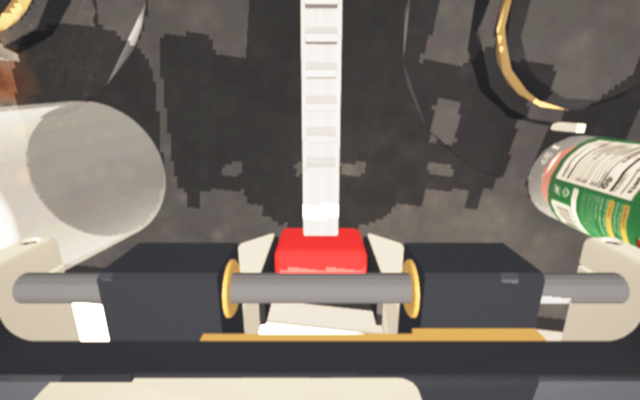

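```bash
python3 -m handwheel '[[-10,3,0,0],[0,4,0,0.06],[0,5,0,0.065],[0,0,0,0]]'
python3 - <<'E'
from h import *
p=cam('wrist'); q=cloud(p,np.ones((400,640),bool)); 
g=q[(q[:,0]>.46)&(q[:,0]<.6)&(q[:,1]>.0)&(q[:,1]<.12)&(q[:,2]>.02)&(q[:,2]<.1)]; print(len(g),np.percentile(g,[1,50,98,99.5],axis=0))
g=q[(q[:,0]>.72)&(q[:,0]<.85)&(q[:,1]>.0)&(q[:,1]<.13)&(q[:,2]>.02)&(q[:,2]<.15)]; print(len(g),np.percentile(g,[.5,2,50,98,99.5],axis=0))
h=q[(abs(q[:,0]-.66)<.04)&(q[:,1]>.0)&(q[:,1]<.23)]; print(np.percentile(h,[1,99],axis=0), np.percentile(q[(abs(q[:,0]-.62)<.015)&(q[:,1]>.08)&(q[:,1]<.22),2],[5,50,95]))
E
```

```text
clock: 14.8
eef_pos: [0.6595, 0.0309, 0.0546]
tcp_rot: [3.141, 0.0, 1.571]
ft_force: [0.9, 0.2, -1.7]
width: 0.472
finger_force: 60.0
13772 [[0.5201453  0.03286868 0.02064223]
 [0.54624344 0.06865219 0.0486161 ]
 [0.58055903 0.09678475 0.0989278 ]
 [0.58098425 0.09857882 0.09975413]]
20684 [[0.7203739  0.03568611 0.02089883]
 [0.72161327 0.04004554 0.02344753]
 [0.75730725 0.0830714  0.07346431]
 [0.77114686 0.12750596 0.12858479]
 [0.77315005 0.12951821 0.13173555]]
[[ 0.62076683  0.03028441 -0.00253758]
 [ 0.69922951  0.15256345  0.14121947]] [-0.00256603 -0.00143784 -0.0003435 ]
```

Run:
```python
from h import *
p=cam('wrist')
for n in ('glass_mid','sauce_mid','bar_handle'):
    for o in r.regions_of(p,n)[:1]:
        v,u=np.nonzero(o['pixels']); q=cloud(p,o['pixels']); print(n,round(o['conf'],2),u.min(),u.max(),v.min(),v.max())
        for a,b in ((.005,.03),(.03,.06),(.06,.085),(.085,.1)):
            t=q[(q[:,2]>a)&(q[:,2]<b)]
            if len(t)>20: print(a,len(t),np.round(np.percentile(t[:,:2],[2,50,98],axis=0),3).tolist())
```

```text
glass_mid 0.96 0 138 113 266
0.005 4791 [[0.516, 0.032], [0.546, 0.075], [0.551, 0.099]]
0.03 7592 [[0.524, 0.036], [0.545, 0.073], [0.55, 0.096]]
0.06 2960 [[0.539, 0.056], [0.546, 0.067], [0.548, 0.084]]
0.085 21 [[0.573, 0.059], [0.58, 0.065], [0.581, 0.068]]
sauce_mid 0.96 502 639 74 205
0.005 2484 [[0.757, 0.073], [0.76, 0.097], [0.773, 0.116]]
0.03 5280 [[0.757, 0.072], [0.759, 0.097], [0.773, 0.116]]
0.06 5852 [[0.756, 0.073], [0.759, 0.092], [0.77, 0.112]]
bar_handle 0.95 275 366 0 272
0.005 6581 [[0.647, 0.04], [0.659, 0.093], [0.671, 0.145]]
0.03 5937 [[0.639, 0.031], [0.659, 0.041], [0.678, 0.145]]
```

```bash
python3 -m handwheel '[[0,-3,5,0],[0,0,5,0],[0,0,3,0],[0,0,1,0],[0,0,0,0]]'
```

```text
clock: 15.68
eef_pos: [0.656, 0.0313, 0.0406]
tcp_rot: [3.141, -0.0, 1.571]
ft_force: [-1.4, -0.1, -1.5]
width: 0.473
finger_force: 60.0
```

```bash
python3 -m handwheel '[[0,0,1,0],[0,0,0,0]]'; python3 -m handwheel '[[0,0,0,0],[0,0,0,0],[0,0,0,0]]' 0.3; python3 -m handwheel '[[0,0,-20,0],[0,0,-30,0],[20,0,-60,0],[25,0,-25,0],[0,0,0,0]]'
python3 - <<'E'
from h import *
p=cam('wrist'); cv2.imwrite('pics/w5.png',p['image']); find(p,['bar_handle','bar_mid','bar_nose'])
m=colour(p,'red'); m[:,:220]=0; m[:,420:]=0; e=cloud(p,m); e=e[(e[:,2]>.025)&(e[:,2]<.05)]; print(len(e),cv2.minAreaRect(e[:,:2].astype(np.float32)*1000),np.percentile(e[:,2],[50,90]))
q=cloud(p,np.ones((400,640),bool)); b=q[(abs(q[:,0]-.656)<.03)&(q[:,1]>.07)&(q[:,1]<.25)&(q[:,2]>.012)&(q[:,2]<.03)]
for y in np.arange(.09,.25,.02):
    s=b[abs(b[:,1]-y)<.01]; 
    if len(s): print(round(y,2),len(s),np.round(np.percentile(s[:,0],[3,97]),4),np.round(np.percentile(s[:,2],[50,95]),4))
print(b[:,1].max())
E
```

```text
clock: 15.92
eef_pos: [0.6562, 0.0313, 0.0405]
tcp_rot: [3.141, -0.0, 1.571]
ft_force: [-2.2, 0.3, 5.6]
width: 0.475
finger_force: 60.0
clock: 16.3
eef_pos: [0.6561, 0.0313, 0.0395]
tcp_rot: [3.141, -0.0, 1.571]
ft_force: [0.1, 0.7, -0.4]
width: 0.692
finger_force: 0.0
clock: 16.92
eef_pos: [0.658, 0.0798, 0.1785]
tcp_rot: [3.134, -0.003, 1.575]
ft_force: [1.2, -0.1, -0.8]
width: 0.701
finger_force: 0.0
bar_handle [0.6554 0.1107 0.0167] 0.72
bar_handle [0.6002 0.2347 0.01  ] 0.45
bar_mid [0.6585 0.1124 0.0152] 0.84
bar_nose [0.6573 0.1094 0.0114] 0.91
462 ((656.3692626953125, 30.857236862182617), (43.36408615112305, 21.676116943359375), 0.559664249420166) [0.03161885 0.03300094]
0.09 438 [0.6477 0.665 ] [0.0157 0.0223]
0.11 424 [0.6478 0.6648] [0.0159 0.0226]
0.13 471 [0.6479 0.6646] [0.0159 0.0224]
0.15 490 [0.648  0.6645] [0.0154 0.0226]
0.17 520 [0.6482 0.6651] [0.0163 0.0226]
0.19 549 [0.6483 0.6649] [0.0154 0.0224]
0.21 548 [0.6476 0.6647] [0.015  0.0162]
0.23 8 [0.6263 0.6328] [0.0127 0.0133]
0.2360200366315005
```

View pics/w5.png

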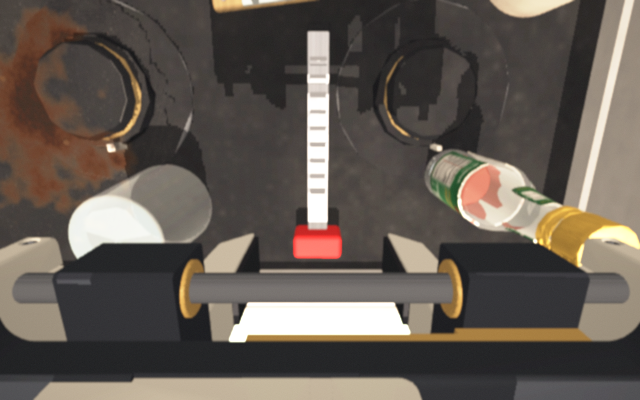

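```bash
python3 -m handwheel '[[31,-1,0,0],[31,-1,0,0],[0,0,50,0],[0,0,50,0],[0,0,40,0],[0,0,9,0],[0,0,0,0]]' 0.5; python3 -m handwheel '[[0,0,0,0],[0,0,0,0],[0,0,0,0],[0,0,0,0],[0,0,0,0]]' 0.95 50
python3 - <<'E'
from h import *
for c in ('side','scene'):
    p=cam(c); m=colour(p,'green'); n,l,st,ce=cv2.connectedComponentsWithStats(m.astype(np.uint8)); 
    q=cloud(p,m); q=q[(q[:,0]>.3)&(q[:,0]<.75)&(q[:,1]<-.1)&(q[:,1]>-.45)&(abs(q[:,2])<.03)]
    print(c,len(q),cv2.minAreaRect(q[:,:2].astype(np.float32)*1000),np.percentile(q[:,2],[5,50,95]))
    a=cloud(p,np.ones((400,640),bool)); b=a[(a[:,0]>.33)&(a[:,0]<.6)&(a[:,1]<-.12)&(a[:,1]>-.33)&(a[:,2]>.025)&(a[:,2]<.055)]; print('bay',len(b),cv2.minAreaRect(b[:,:2].astype(np.float32)*1000),np.median(b,0))
    b=a[(a[:,0]>.5)&(a[:,0]<.75)&(a[:,1]<-.2)&(a[:,1]>-.42)&(a[:,2]>.06)&(a[:,2]<.18)]; print('mill',len(b),np.percentile(b,[2,50,98],axis=0) if len(b) else '')
E
```

```text
clock: 18.0
eef_pos: [0.6518, 0.1358, 0.0253]
tcp_rot: [-3.136, 0.002, 1.569]
ft_force: [-9.5, -2.0, 16.7]
width: 0.499
finger_force: 8.4
clock: 18.62
eef_pos: [0.6548, 0.1364, 0.0254]
tcp_rot: [3.141, 0.001, 1.569]
ft_force: [0.1, 0.1, 7.6]
width: 0.189
finger_force: 51.1
side 658 ((499.2540588378906, -223.9117431640625), (133.08335876464844, 235.6259307861328), 65.64032745361328) [-0.0005013   0.00330862  0.01075526]
bay 355 ((434.91339111328125, -196.22064208984375), (76.89339447021484, 89.08307647705078), 65.06983947753906) [ 0.43319274 -0.18248596  0.04035834]
mill 299 [[ 0.6062246  -0.32852719  0.06208306]
 [ 0.62299718 -0.30691453  0.11689583]
 [ 0.64642145 -0.29666     0.16074131]]
scene 1021 ((500.65618896484375, -229.4599609375), (134.66790771484375, 236.55519104003906), 66.67388916015625) [-0.00252096  0.00390676  0.01279553]
bay 299 ((436.48236083984375, -193.31951904296875), (73.08828735351562, 86.51515197753906), 65.68745422363281) [ 0.43297244 -0.18509402  0.04345741]
mill 271 [[ 0.60617365 -0.3342203   0.06221148]
 [ 0.62072059 -0.30669271  0.12393384]
 [ 0.64808795 -0.29369167  0.15904267]]
```

```bash
python3 -c "
from bench import r; print(r.get_state()['joint_positions'])"; python3 -m handwheel '[[0,0,-20,0],[0,0,-40,0],[0,0,-45,0],[0,0,-40,0],[-40,-10,-10,0],[-50,-20,0,0],[-50,-30,0,0],[-50,-30,0,0]]'; python3 -c "
from bench import r; print(r.get_state()['joint_positions'])"
```

```text
[-0.20470384  0.76591334 -0.0588014   1.633772    0.06161463  0.74293353
 -0.29403033]
clock: 19.73
eef_pos: [0.5618, -0.0543, 0.1797]
tcp_rot: [-3.14, 0.0, 1.57]
ft_force: [0.8, -1.4, -2.4]
width: 0.193
finger_force: 50.0
[ 0.08010262  0.40018451 -0.03936214  1.84451922  0.01996697  0.89893981
  0.03036754]
```

```bash
python3 -m handwheel '[[0,0,0,0.18],[0,0,0,0.18],[0,0,0,0.18],[0,0,0,0.18],[0,0,0,0.18],[0,0,0,0.18],[0,0,0,0.18],[0,0,0,0.18]]'; python3 -m handwheel '[[0,0,0,0.18],[0,0,0,0.18],[0,0,0,0.18],[0,0,0,0.013],[20,45,0,0],[10,45,0,0],[0,40,0,0],[0,0,0,0]]'
```

```text
clock: 20.72
eef_pos: [0.5629, -0.0525, 0.1798]
tcp_rot: [-3.141, 0.002, 0.124]
ft_force: [-0.8, 0.1, -3.1]
width: 0.188
finger_force: 50.0
clock: 21.72
eef_pos: [0.5353, -0.1879, 0.18]
tcp_rot: [3.139, 0.001, -0.426]
ft_force: [0.2, -0.1, -2.1]
width: 0.193
finger_force: 50.0
```

Run:
```python
from h import *
p=cam('wrist'); cv2.imwrite('pics/w6.png',p['image']); m=colour(p,'green')
q=cloud(p,m); q=q[(q[:,1]<-.05)&(abs(q[:,2])<.03)]; print(len(q),cv2.minAreaRect(q[:,:2].astype(np.float32)*1000),np.percentile(q[:,2],[5,50,95]))
a=cloud(p,np.ones((400,640),bool)); b=a[(a[:,0]>.33)&(a[:,0]<.6)&(a[:,1]<-.12)&(a[:,1]>-.33)&(a[:,2]>.043)&(a[:,2]<.055)]; print('bay',len(b),cv2.minAreaRect(b[:,:2].astype(np.float32)*1000) if len(b) else '')
m=colour(p,'red'); e=cloud(p,m); e=e[(e[:,2]>.13)&(e[:,2]<.22)]; print('handle',len(e),cv2.minAreaRect(e[:,:2].astype(np.float32)*1000) if len(e) else '',np.percentile(e[:,2],[50,95]) if len(e) else '')
```

```text
15281 ((530.5484619140625, -243.45989990234375), (127.66259765625, 156.63571166992188), 65.7564697265625) [0.00086792 0.0021305  0.01049841]
bay 98 ((422.4359130859375, -159.70730590820312), (8.487610816955566, 27.380035400390625), 68.7527084350586)
handle 0
```

View pics/w6.png

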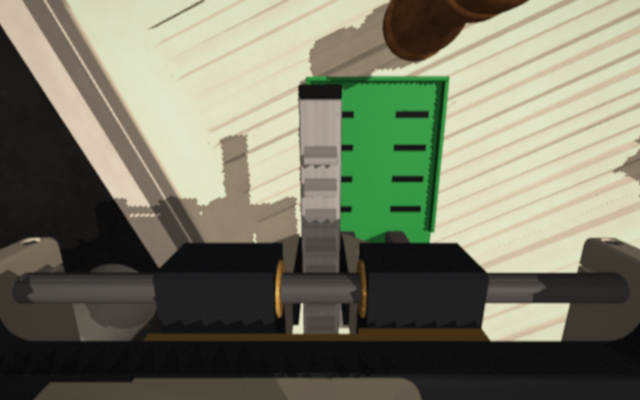

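```bash
python3 -m handwheel '[[-1,25,0,0.0],[0,25,0,0],[0,0,45,0],[0,0,41,0],[0,0,0,0]]'
python3 - <<'E'
from h import *
p=cam('wrist'); T=p['c2w']@np.linalg.inv(np.array(r.capture('wrist')['hand_eye']))
cv2.imwrite('pics/w7.png',p['image']); a=cloud(p,np.ones((400,640),bool)); t=(np.linalg.inv(T)@np.c_[a,np.ones(len(a))].T)[:3].T*1000
gm=cloud(p,colour(p,'green')); g=(np.linalg.inv(T)@np.c_[gm,np.ones(len(gm))].T)[:3].T*1000; g=g[abs(gm[:,2])<.03]
for x0 in range(10,110,15):
    s=g[abs(g[:,0]-x0)<5]
    if len(s)>30: print('x',x0,np.round(np.percentile(s[:,1],[.5,99.5]),1))
for y0 in (-50,-30,30,50):
    s=g[abs(g[:,1]-y0)<6]
    if len(s)>30: print('y',y0,'xmax',np.round(np.percentile(s[:,0],99.7),1))
nb=t[(abs(t[:,1])<14)&(a[:,2]>.07)&(a[:,2]<.1)&(t[:,0]>30)]; print('nose',np.percentile(nb,[1,99],axis=0).round(1).tolist())
w_=t[(a[:,2]>.03)&(a[:,2]<.056)&(t[:,0]<0)&(abs(t[:,1])<70)]; print('bay',len(w_),np.percentile(w_,[1,50,99],axis=0).round(1).tolist() if len(w_) else '')
E
```

```text
clock: 22.4
eef_pos: [0.5142, -0.2255, 0.0909]
tcp_rot: [-3.141, 0.008, -0.419]
ft_force: [0.2, 0.1, -2.6]
width: 0.196
finger_force: 50.0
x 10 [-53.8  67.7]
x 25 [-53.6  67.6]
x 40 [-53.6  68. ]
x 55 [-53.4  67.9]
x 70 [-53.5  68.2]
x 85 [-53.3  68.1]
x 100 [-52.9  67.6]
y -50 xmax 101.4
y -30 xmax 101.5
y 30 xmax 100.9
y 50 xmax 100.9
nose [[30.6, -9.2, 2.4], [81.3, 8.4, 11.6]]
bay 150 [[-63.7, -17.5, 43.1], [-58.3, -12.9, 44.3], [-43.2, -11.3, 45.5]]
```

View pics/w7.png

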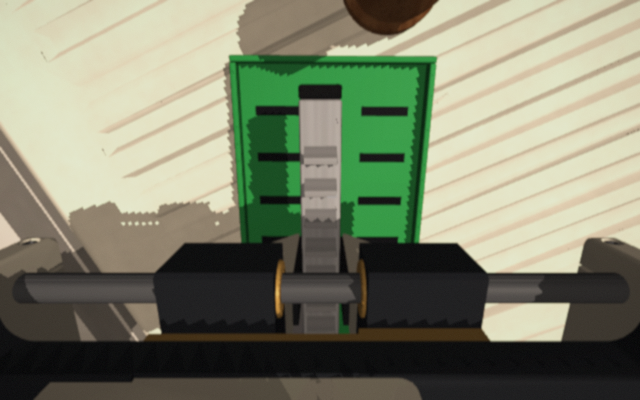

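```bash
python3 -m handwheel '[[4.5,7,0,0],[0,0,0,0],[0,0,0,0]]'
python3 - <<'E'
from h import *
p=cam('wrist'); T=p['c2w']@np.linalg.inv(np.array(r.capture('wrist')['hand_eye']))
gm=cloud(p,colour(p,'green')); g=(np.linalg.inv(T)@np.c_[gm,np.ones(len(gm))].T)[:3].T*1000; g=g[abs(gm[:,2])<.03]
for x0 in range(20,100,25):
    s=g[abs(g[:,0]-x0)<5]; print('x',x0,np.round(np.percentile(s[:,1],[.5,99.5]),1))
s=g[abs(g[:,1])>20]; print('xmax',np.percentile(s[:,0],99.7))
a=cloud(p,np.ones((400,640),bool)); t=(np.linalg.inv(T)@np.c_[a,np.ones(len(a))].T)[:3].T*1000
b=(a[:,2]>.03)&(a[:,2]<.056)&(t[:,0]<0)&(abs(t[:,1])<70); print('bay',np.percentile(t[b],[1,50,99],axis=0).round(1).tolist())
E
```

```text
clock: 22.88
eef_pos: [0.5183, -0.2367, 0.0947]
tcp_rot: [-3.141, -0.001, -0.422]
ft_force: [-0.3, 0.1, -2.6]
width: 0.192
finger_force: 50.0
x 20 [-62.2  59. ]
x 45 [-62.1  59.2]
x 70 [-62.1  59.2]
x 95 [-61.5  58.9]
xmax 91.86556682661303
bay [[-77.0, -18.0, 47.1], [-63.8, 12.9, 49.6], [-52.8, 17.4, 64.5]]
```

```bash
python3 -m handwheel '[[-4.5,-1,0,0],[0,0,0,0],[0,0,15,0],[0,0,15,0],[0,0,0,0]]'; python3 -m handwheel '[[0,0,15,0],[0,0,12,0],[0,0,0,0]]'; python3 -m handwheel '[[0,0,4,0],[0,0,0,0],[0,0,0,0]]'
```

```text
clock: 23.6
eef_pos: [0.5125, -0.2329, 0.0616]
tcp_rot: [3.141, 0.004, -0.422]
ft_force: [0.4, -0.3, -2.5]
width: 0.191
finger_force: 50.0
clock: 23.98
eef_pos: [0.5131, -0.2331, 0.0354]
tcp_rot: [3.141, 0.003, -0.422]
ft_force: [-0.5, -0.2, -2.7]
width: 0.195
finger_force: 50.0
clock: 24.35
eef_pos: [0.5144, -0.2337, 0.0332]
tcp_rot: [-3.142, -0.001, -0.422]
ft_force: [-0.2, -0.3, -2.5]
width: 0.189
finger_force: 50.0
```

```bash
python3 -m handwheel '[[0,0,3,0],[0,0,0,0],[0,0,0,0]]'; python3 -m handwheel '[[0,0,1.5,0],[0,0,0,0],[0,0,0,0]]'
```

```text
clock: 24.72
eef_pos: [0.5141, -0.2336, 0.0298]
tcp_rot: [-3.142, 0.0, -0.422]
ft_force: [-0.2, -0.6, -2.2]
width: 0.188
finger_force: 50.0
clock: 25.1
eef_pos: [0.5143, -0.2336, 0.0284]
tcp_rot: [-3.142, -0.0, -0.422]
ft_force: [1.0, 0.3, -2.0]
width: 0.191
finger_force: 50.0
```

```bash
python3 -m handwheel '[[0,0,1,0],[0,0,0,0],[0,0,0,0]]'; python3 -m handwheel '[[0,0,0,0],[0,0,0,0],[0,0,0,0],[0,0,0,0]]' 0.6
```

```text
clock: 25.48
eef_pos: [0.5143, -0.2337, 0.0283]
tcp_rot: [-3.141, -0.0, -0.422]
ft_force: [-2.0, 1.0, 7.3]
width: 0.188
finger_force: 53.5
clock: 25.98
eef_pos: [0.5156, -0.2332, 0.0283]
tcp_rot: [-3.14, -0.002, -0.422]
ft_force: [1.6, 2.0, 5.9]
width: 0.4
finger_force: 2.9
```

```bash
python3 -m handwheel '[[0,0,-20,0],[0,0,-40,0],[0,0,-50,0],[-40,0,-40,0],[-40,0,0,0],[-40,0,0,0],[0,0,0,0],[0,0,0,0]]'
python3 - <<'E'
from h import *
p=cam('wrist'); cv2.imwrite('pics/w8.png',p['image'])
m=colour(p,'red'); e=cloud(p,m); e=e[(e[:,2]>.025)&(e[:,2]<.06)&(e[:,1]<-.1)]; print('handle',len(e),cv2.minAreaRect(e[:,:2].astype(np.float32)*1000),np.percentile(e[:,2],[50,95]))
q=cloud(p,colour(p,'green')); q=q[(q[:,1]<-.05)&(abs(q[:,2])<.03)]; print('tray',cv2.minAreaRect(q[:,:2].astype(np.float32)*1000))
a=cloud(p,np.ones((400,640),bool)); b=a[(a[:,0]>.33)&(a[:,0]<.6)&(a[:,1]<-.12)&(a[:,1]>-.33)&(a[:,2]>.043)&(a[:,2]<.055)]; print('bay',len(b),cv2.minAreaRect(b[:,:2].astype(np.float32)*1000))
find(p,['bar_mid','bar_nose'])
s=r.get_state(); print(s['finger_force'],s['ft_force'],s['eef_pos'])
E
```

```text
clock: 26.98
eef_pos: [0.4056, -0.1849, 0.1784]
tcp_rot: [-3.141, -0.002, -0.422]
ft_force: [0.6, 0.2, -0.5]
width: 0.403
finger_force: 0.0
handle 1265 ((416.3877258300781, -190.59658813476562), (42.25193786621094, 22.511962890625), 66.51099395751953) [0.03567444 0.0370052 ]
tray ((473.6533203125, -216.46951293945312), (125.66595458984375, 167.9544677734375), 65.787353515625)
bay 3617 ((436.11639404296875, -197.03927612304688), (68.08233642578125, 80.80812072753906), 65.73616790771484)
bar_mid [ 0.4697 -0.2114  0.0191] 0.81
bar_nose [ 0.4683 -0.2151  0.0157] 0.76
0.0 [-0.09979703 -0.13669989  0.41276194] [ 0.40570361 -0.1849961   0.17771144]
```

View pics/w8.png

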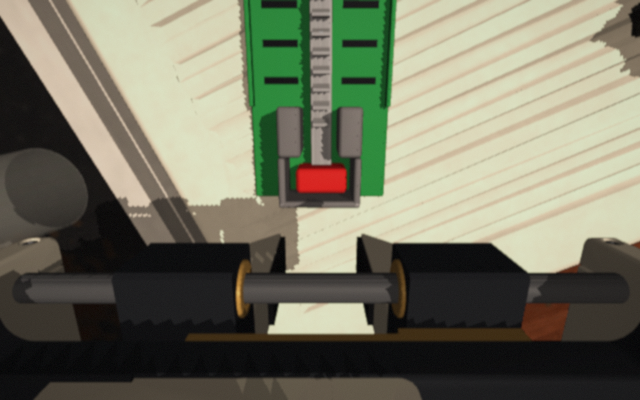

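```bash
python3 -c "
from bench import r; print(r.sign_off())"
```

```text
the job is handed in; nothing more can be done
None
```

The job is handed in, but the hand-in gave no pass/fail result: the bar lies flat in the green tray with its red handle in the grey bay, about 4 mm from its mark, and I saw no contact with the jar, mill, tumbler or sauce bottle.

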